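# Tip a scoop of nuts into the covered parts bin

### The job

Slide the orange cover of the grey parts bin fully open, pick up the scoop of nuts by its red bar, carry it level to the uncovered compartment without spilling, and tip all four nuts in. Then lay the empty scoop back down on its black mat, right way up, and slide the cover fully shut again. Leave the spray cans and the roll of tape alone.

Things in the scene. Friction and masses are not known exactly. Their poses are not given: they have to be found in the camera images.
- bin: Fixed grey open-topped bin 150 (its x) x 290 (its y) x 80 high, walls and floor 5 thick, on either side of the robot's centre line, turned up to 0.25 rad. Origin: centre of its underside. A cross wall at y = 0 makes two compartments, each 140 x 137 inside: -y side empty, covered at the start, for the nuts; +y side with a few fixed bolts. Guide strips on the long edges, 8 wide, rise to 88.
- bin_well (a point): Centre of the mouth of the nut compartment (-y side of the bin), 80 above the bench, 70 from the bin's origin along the bin's -y; axes as the bin's.
- cover (a joint): Slide of the flat orange cover (144 x 138 x 5, its top 86 above the bench) along the bin's +y, in m. 0 = shut over the nut compartment; 0.142 = stop, fully open, over the bolt compartment. Starts 0 to 0.02. Friction about 1.5 N; it stays where it is left.
- cover_grip (a point): Point to grip on the cover's upright black handle, a bar 50 long (bin's x) x 14 thick (bin's y, the sliding direction) x 36 high standing on the middle of the cover; the point is 22 above the cover's top, 14 below the handle's top; axes as the bin's; it moves with the cover.
- mat: Fixed black rubber mat, 180 (its x) x 150 (its y) x 4 thick; origin at the centre of its underside, on the bench. The scoop lies on it at the start, on the other side of the robot's centre line from the bin.
- scoop_grip (a point): Centre of the scoop's red cross bar, 14 thick (scoop's x) x 92 long (y) x 22 high, to be gripped from above; 70 above the scoop's underside, 74 above the bench when on the mat; 56 free height under the bar over the pan. It stands on two posts over the pan's middle, near the centre of mass. Scoop 0.2 kg. Axes: -x to the nose (roughly towards the robot at the start), z up.
- scoop_nose (a point): Middle of the nose edge of the scoop's flat aluminium pan: 65 from the bar's centre along scoop -x, 68.5 below it; same axes. Pan 120 long, 84 wide, floor 3 thick, side walls 17 to 30 high, back wall 33 high at x = +0.055, no wall at the nose. It is slippery: nuts start to slide at a slope of 13 to 20 degrees and run out over the nose at 40 to 50 degrees nose-down.
- nut1_center (a point): Centre of a loose steel hex nut, 24 across flats, 13 high, 34 g, lying flat in the scoop's pan.
- nut2_center (a point): Centre of another loose steel hex nut, 24 across flats, 13 high, 34 g, lying flat in the scoop's pan.
- nut3_center (a point): Centre of another loose steel hex nut, 24 across flats, 13 high, 34 g, lying flat in the scoop's pan.
- nut4_center (a point): Centre of another loose steel hex nut, 24 across flats, 13 high, 34 g, lying flat in the scoop's pan.
- can_green_center (a point): Bystander: centre of a spray can with a green cap, 65 across, 185 high, standing on the bench beyond the work.
- can_yellow_center (a point): Bystander: the same can with a yellow cap.
- tape_center (a point): Bystander: centre of a roll of brown tape lying flat beyond the work, between the cans, 84 across, 48 high.

How it is judged (in metres and radians):
On the way, in this order (a step that is already met when the one before it is completed fails the run):
1. the cover is slid fully open (within 15 mm of its stop) (value of joint cover above 0.127 m), for 0.05 s.
2. the scoop is held level over the nut compartment with all four nuts in it (nose within 110 mm of its middle, tilt under 0.25 rad) (horizontal distance between scoop_nose and bin_well below 0.11 m and height (world z) of scoop_grip above 0.12 m and angle between scoop_grip's own z axis and vertical below 0.25 rad and x of nut1_center in the frame of scoop_grip between -0.078 and 0.062 m and y of nut1_center in the frame of scoop_grip between -0.045 and 0.045 m and z of nut1_center in the frame of scoop_grip between -0.08 and -0.02 m and x of nut2_center in the frame of scoop_grip between -0.078 and 0.062 m and y of nut2_center in the frame of scoop_grip between -0.045 and 0.045 m and z of nut2_center in the frame of scoop_grip between -0.08 and -0.02 m and x of nut3_center in the frame of scoop_grip between -0.078 and 0.062 m and y of nut3_center in the frame of scoop_grip between -0.045 and 0.045 m and z of nut3_center in the frame of scoop_grip between -0.08 and -0.02 m and x of nut4_center in the frame of scoop_grip between -0.078 and 0.062 m and y of nut4_center in the frame of scoop_grip between -0.045 and 0.045 m and z of nut4_center in the frame of scoop_grip between -0.08 and -0.02 m), for 0.05 s.
3. all four nuts are in the nut compartment (x of nut1_center in the frame of bin_well between -0.072 and 0.072 m and y of nut1_center in the frame of bin_well between -0.072 and 0.072 m and z of each of nut1_center, nut2_center, nut3_center, nut4_center in the frame of bin_well below -0.015 m and x of nut2_center in the frame of bin_well between -0.072 and 0.072 m and y of nut2_center in the frame of bin_well between -0.072 and 0.072 m and x of nut3_center in the frame of bin_well between -0.072 and 0.072 m and y of nut3_center in the frame of bin_well between -0.072 and 0.072 m and x of nut4_center in the frame of bin_well between -0.072 and 0.072 m and y of nut4_center in the frame of bin_well between -0.072 and 0.072 m), for 0.05 s.
4. the scoop lies right way up on its mat, let go (bar's centre within 60 mm of the mat's centre) (horizontal distance between scoop_grip and mat below 0.06 m and angle between scoop_grip's own z axis and vertical below 0.1 rad and height (world z) of scoop_grip below 0.084 m and distance between the grasp point and scoop_grip above 0.045 m), for 0.2 s.
At the end, for the whole second after the job is handed in: The cover is shut again (within 10 mm), all four nuts lie in the nut compartment, and the scoop lies flat on its mat, right way up, its bar's centre within 60 mm of the mat's centre seen from above (all of step 3 and value of joint cover below 0.01 m and horizontal distance between scoop_grip and mat below 0.06 m and angle between scoop_grip's own z axis and vertical below 0.1 rad and height (world z) of scoop_grip below 0.084 m); the robot touches nothing.
It fails at once if a nut is spilled: it is neither in the scoop nor in (or right above) the nut compartment (not ((x of nut1_center in the frame of scoop_grip between -0.078 and 0.062 m and y of nut1_center in the frame of scoop_grip between -0.045 and 0.045 m and z of nut1_center in the frame of scoop_grip between -0.08 and -0.02 m) or (x of nut1_center in the frame of bin_well between -0.085 and 0.085 m and y of nut1_center in the frame of bin_well between -0.085 and 0.085 m)) or not ((x of nut2_center in the frame of scoop_grip between -0.078 and 0.062 m and y of nut2_center in the frame of scoop_grip between -0.045 and 0.045 m and z of nut2_center in the frame of scoop_grip between -0.08 and -0.02 m) or (x of nut2_center in the frame of bin_well between -0.085 and 0.085 m and y of nut2_center in the frame of bin_well between -0.085 and 0.085 m)) or not ((x of nut3_center in the frame of scoop_grip between -0.078 and 0.062 m and y of nut3_center in the frame of scoop_grip between -0.045 and 0.045 m and z of nut3_center in the frame of scoop_grip between -0.08 and -0.02 m) or (x of nut3_center in the frame of bin_well between -0.085 and 0.085 m and y of nut3_center in the frame of bin_well between -0.085 and 0.085 m)) or not ((x of nut4_center in the frame of scoop_grip between -0.078 and 0.062 m and y of nut4_center in the frame of scoop_grip between -0.045 and 0.045 m and z of nut4_center in the frame of scoop_grip between -0.08 and -0.02 m) or (x of nut4_center in the frame of bin_well between -0.085 and 0.085 m and y of nut4_center in the frame of bin_well between -0.085 and 0.085 m))).
It fails at once if the loaded scoop is tilted more than 0.35 rad while its nose is more than 120 mm from the middle of the compartment (angle between scoop_grip's own z axis and vertical above 0.35 rad and horizontal distance between scoop_nose and bin_well above 0.12 m and ((x of nut1_center in the frame of scoop_grip between -0.078 and 0.062 m and y of nut1_center in the frame of scoop_grip between -0.045 and 0.045 m and z of nut1_center in the frame of scoop_grip between -0.08 and -0.02 m) or (x of nut2_center in the frame of scoop_grip between -0.078 and 0.062 m and y of nut2_center in the frame of scoop_grip between -0.045 and 0.045 m and z of nut2_center in the frame of scoop_grip between -0.08 and -0.02 m) or (x of nut3_center in the frame of scoop_grip between -0.078 and 0.062 m and y of nut3_center in the frame of scoop_grip between -0.045 and 0.045 m and z of nut3_center in the frame of scoop_grip between -0.08 and -0.02 m) or (x of nut4_center in the frame of scoop_grip between -0.078 and 0.062 m and y of nut4_center in the frame of scoop_grip between -0.045 and 0.045 m and z of nut4_center in the frame of scoop_grip between -0.08 and -0.02 m))).
It fails at once if the green can is knocked over or shifted more than 25 mm (distance of can_green_center from where it was at the start of the episode above 0.025 m).
It fails at once if the yellow can is knocked over or shifted more than 25 mm (distance of can_yellow_center from where it was at the start of the episode above 0.025 m).
It fails at once if the roll of tape is knocked over or shifted more than 25 mm (distance of tape_center from where it was at the start of the episode above 0.025 m).
It also fails if it takes over 72 s, if anything falls off the work surface, if the arm or the gripper's body presses on something with over 40 N, if the wrist force passes 120 N, or if a joint passes its speed limit or range.

### The arm

A 7-joint arm with a two-finger parallel gripper is mounted at the origin on the work surface. World frame = base frame: x ahead of the robot, y to its left, z up, the work surface at z = 0. Lengths are in m, angles in degrees, forces in N, time in s.
With the tool pointing down it reaches from about 0.425 to 0.875 m from the base axis. Payload 8.4 kg.
Tool frame: the origin (TCP) lies on the centre line of the jaws, within the pads' length; the fingertips stand manip.tip_extent ahead of it and the grasp point (between the pads) lies 8 mm behind it (manip.tip_extent is the distance from the TCP to the fingertips, in m); z points along the fingers, x is the direction in which the jaws open and shut, and the axes are right-handed (so a half turn about z gives the same grasp; the last joint's range is limited). The gripper opens to 87 mm and grips with 3 to 60 N. Pads are 19 mm wide; open, the fingers measure 117 mm over their backs; the gripper's body (75 mm by 190 mm) begins 51 mm behind the grasp point.
Start: joints at [-68.996, 19.091, 2.286, 83.961, -0.768, 76.965, -3.352], TCP at [0.292, 0.581, 0.234] pointing down, gripper open.
Joint ranges: [-147.57, 147.57], [-21.85, 119.76], [-74.77, 79.35], [14.55, 137.4], [-85.83, 265.84], [4.83, 119.75], [-152.11, 152.11]. Speed limits (degrees/s): [127.2, 127.2, 159.86, 159.86, 180, 180, 180].

### API

Orientations are given as a 3x3 rotation matrix whose columns are the frame's x, y, z axes.
In Python, from rig import manip gives the robot as it stands. The module is installed in compiled form; this text tells all that it offers.
- The arm moves only by the tool send_rows, never from a script. Its argument "commands" is a list of rows, each a list of 7 numbers: the turn, a rotation vector about the tool's x, y, z in units of 5 degrees (1.0 is 5 degrees), then the shift along the tool's x, y, z in units of 30 mm (1.0 is 30 mm), then the opening in per cent of the stroke, from 0 (shut) to 100 (fully open). A call has 1 to 12 rows; each row shifts and turns the commanded pose from where the row before left it, along the tool's axes as they then stand; what a row does not reach is not made up. A row lasts 1/12 s, in which the tool goes at most 41.7 mm and 7.16 degrees, less where a joint would pass 70% of its speed; a pose out of reach is approached as far as the arm can. A call is refused whole if a number of a shift passes 1 or a number of a turn 1, either way. A call with a gripper value outside its range is refused whole. The fingers move at their own pace and stop on an object; the grip force is fixed at half the most. Time passes only in rows, so rows that do not move let the fingers close. It gives the time, the measured TCP pose, the force and the opening at its end, in the units of the state.
- manip.observe(): the state, without advancing time (a new reading comes with each control period).
- manip.grab_frame(name): name is "scene" or "top"; returns the picture (420x560x3 uint8, red, green, blue); there is no depth.
- manip.camera_params(name): a dict with "intrinsics" (3x3 intrinsics, pixels), "extrinsics" (4x4, takes a point from camera to world coordinates). Camera axes: x right, y up, looking along -z (the intrinsics and any distortion apply to the point x, -y, -z); pixel columns grow to the right and rows downward; lengths in m; the calibration is good to about 2 mm. A picture is of the moment at which its call begins. camera_params takes no time and is no camera call.
- manip.finish_job(): hands the job in, once; it reports no verdict.
The state is a dict: "time": time; "joints": joint angles; "qd": joint speeds; "joint_efforts": joint torques, N m; "position": TCP position; "eef_rot": TCP orientation; "ft_force": force on the tool from outside, world axes, zero at the start; "wrist_torque": the same for the moment, N m; "gripper_width": opening from 0.0 (shut) to 1.0 (fully open).
Only numpy, scipy, OpenCV 4.12 (cv2) and the standard library are available. Lean on these libraries where they do the work, as an engineer would, in place of code of your own. Each camera call takes 0.05 s, during which the arm holds its last target. There are 200 camera calls.

## Working session

There is one attempt and no reset: what is moved stays moved. The work goes in short steps, Python scripts to look and compute and a tool call to move; the robot and the scene stay as the last step left them, time stands still between calls to the robot, and variables do not carry over. Pictures are saved under pics/ and viewed, about 8 in all and at most 12, crops included, and the job is handed in when it is done.

Besides the shell and the picture viewer there is one more tool, called after "Emit:" as a command line: name --pt "numbers of a row" for each row, then --argument value for the rest. send_rows: Moves the arm, as the interface text tells. Its arguments: {"type":"object","properties":{"commands":{"type":"array","items":{"type":"array","items":{"type":"number"}}}},"required":["commands"]}

```bash
mkdir -p pics; ls; python3 - <<'E'
from rig import manip
import cv2, numpy as np
np.set_printoptions(precision=4,suppress=True)
s=manip.observe(); print(s, manip.tip_extent)
for n in ("scene","top"):
    p=manip.camera_params(n); print(n,p)
    cv2.imwrite(f"pics/{n}0.png",manip.grab_frame(n)[:,:,::-1])
E
```

```text
pics
{'time': 0.0, 'joints': array([-68.9961,  19.1276,   2.2845,  84.0113,  -0.7712,  76.964 ,
        -3.3517]), 'qd': array([-0.0282, -0.0023,  0.0172, -0.0548,  0.0045,  0.0701,  0.0015]), 'joint_efforts': array([  0.0002, -65.6373,   1.3359, -40.3801,  -0.0597,   0.0451,
         0.0002]), 'position': array([0.2917, 0.5804, 0.2327]), 'eef_rot': array([[ 0.4491,  0.8935, -0.0006],
       [ 0.8935, -0.4491, -0.0014],
       [-0.0015,  0.    , -1.    ]]), 'ft_force': array([ 0.069 , -0.6041,  0.2921]), 'wrist_torque': array([0.0628, 0.0383, 0.0562]), 'gripper_width': 0.9992133694687023} 0.011
scene {'intrinsics': array([[470.2856,   0.    , 282.6122],
       [  0.    , 470.2856, 207.1117],
       [  0.    ,   0.    ,   1.    ]]), 'extrinsics': array([[ 0.7233, -0.5266,  0.4467,  1.0544],
       [ 0.6904,  0.5375, -0.4842, -0.5051],
       [ 0.0149,  0.6586,  0.7524,  0.8497],
       [ 0.    ,  0.    ,  0.    ,  1.    ]])}
top {'intrinsics': array([[527.9241,   0.    , 282.1881],
       [  0.    , 527.9241, 214.9985],
       [  0.    ,   0.    ,   1.    ]]), 'extrinsics': array([[-0.0081,  0.9959, -0.0896,  0.4928],
       [-0.9999, -0.0087, -0.0059, -0.0375],
       [-0.0066,  0.0896,  0.996 ,  1.2932],
       [ 0.    ,  0.    ,  0.    ,  1.    ]])}
```

View pics/top0.png

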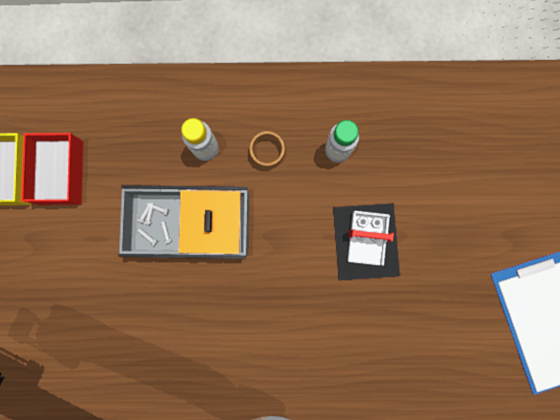

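View pics/scene0.png

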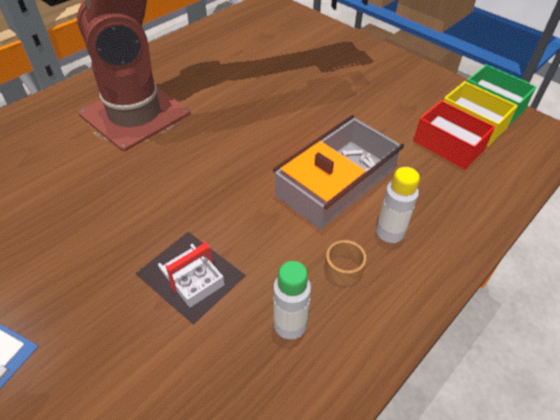

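The top view shows the bin at (184,222) with its cover handle at (208,221), the mat at (366,242), and the red bar at (372,236). The nose of the scoop points down, towards the robot, and the nuts lie at the back near (370,223). The scene view agrees, and the cans and tape stand beyond the work.

```bash
cat > h.py <<'E'
from rig import manip
import cv2, numpy as np
np.set_printoptions(precision=4,suppress=True)
def P(name):
    p=manip.camera_params(name); return np.array(p["intrinsics"]),np.array(p["extrinsics"])
def back(name,uv,z):
    K,E=P(name); uv=np.atleast_2d(uv).astype(float)
    d=np.c_[(uv[:,0]-K[0,2])/K[0,0],-(uv[:,1]-K[1,2])/K[1,1],-np.ones(len(uv))]@E[:3,:3].T
    t=(z-E[2,3])/d[:,2]; return E[:3,3]+d*t[:,None]
def proj(name,X):
    K,E=P(name); c=(np.atleast_2d(X)-E[:3,3])@E[:3,:3]
    return np.c_[K[0,0]*c[:,0]/-c[:,2]+K[0,2],K[1,1]*c[:,1]/c[:,2]+K[1,2]]
def blob(mask,z,name="top"):
    """largest blob -> world centroid of min-area rectangle on plane z, sides, yaw of long side"""
    cs,_=cv2.findContours(mask.astype(np.uint8),cv2.RETR_EXTERNAL,cv2.CHAIN_APPROX_NONE)
    c=max(cs,key=cv2.contourArea); w=back(name,c[:,0],z)
    (x,y),s,a=cv2.minAreaRect((w[:,:2]*1000).astype(np.float32))
    return np.array([x,y]),np.array(s)+2.2,a,c
def masks(im,roi=None):
    h=cv2.cvtColor(im,cv2.COLOR_RGB2HSV); H,S,V=[h[...,i].astype(int) for i in range(3)]
    m=dict(orange=(H>12)&(H<24)&(S>200)&(V>200), red=((H<6)|(H>174))&(S>190)&(V>120), dark=(V<48))
    if roi:
        z=np.zeros(H.shape,bool); a,b,c,d=roi; z[b:d,a:c]=1
        m={k:v&z for k,v in m.items()}
    return m
E
python3 - <<'E'
from h import *
im=cv2.imread("pics/top0.png")[:,:,::-1].copy()
m=masks(im,(110,170,260,270)); r=blob(m['orange'],.086); print("cover",r[:3])
d=m['dark'].copy(); d[:,:195]=0; d[:,225:]=0; d[:200]=0;d[240:]=0
r=blob(d,.122); print("handle top",r[:3])
m=masks(im,(320,190,410,290)); r=blob(m['red'],.085); print("bar",r[:3])
k=cv2.morphologyEx((m['dark']).astype(np.uint8),cv2.MORPH_CLOSE,np.ones((3,3)))
r=blob(k,.004); print("mat",r[:3])
# bin outline: grey (low sat) in roi
h=cv2.cvtColor(im,cv2.COLOR_RGB2HSV); g=np.zeros(h.shape[:2],bool)
g[175:270,110:255]=(h[175:270,110:255,1]<70); 
r=blob(g|masks(im,(110,170,260,270))['orange'],.088); print("bin",r[:3])
v=np.hstack([im[170:280,105:265],im[190:290,320:410][:,:].repeat(1,0)[:100] if 0 else cv2.copyMakeBorder(im[190:300,320:410],0,0,0,0,0)])
cv2.imwrite("pics/z1.png",cv2.resize(v,None,fx=3.2,fy=3.2,interpolation=cv2.INTER_CUBIC)[:,:,::-1])
print(im[221,208],im[250,340],im[195,150],im[187,150])
E
```

```text
cover (array([561.7646, 147.2969]), array([7.3564, 4.2404]), 63.10146713256836)
handle top (array([585.0134, 130.3769]), array([ 4.3071, 44.6711]), 87.23467254638672)
bar (array([ 545.028 , -268.5373]), array([18.7266,  4.3796]), 70.96318817138672)
mat (array([ 540.0411, -184.321 ]), array([48.6254, 15.8563]), 8.367807388305664)
bin (array([588.5069, 195.1103]), array([297.0624, 167.8906]), 88.95552062988281)
[87 88 90] [56 56 59] [ 97 102 104] [58 62 64]
```

View pics/z1.png

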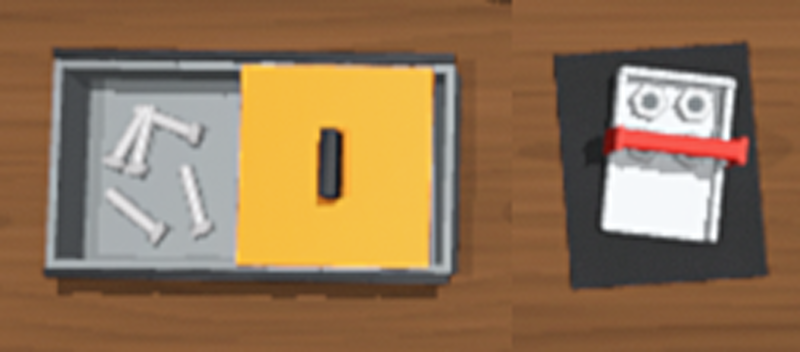

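The zoom shows dark guide strips on the bin's long edges and the cover shifted about 1 cm towards open. Two nuts sit behind the bar and two under it, and the bar's right end is at about (745,150) in the crop. I'll loosen the colour thresholds.

```bash
python3 - <<'E'
from h import *
im=cv2.imread("pics/top0.png")[:,:,::-1].copy()
h=cv2.cvtColor(im,cv2.COLOR_RGB2HSV).astype(int); H,S,V=h[...,0],h[...,1],h[...,2]
def roi(m,a,b,c,d):
    z=np.zeros(m.shape,bool); z[b:d,a:c]=m[b:d,a:c]; return z
cl=lambda m:cv2.morphologyEx(m.astype(np.uint8),cv2.MORPH_CLOSE,np.ones((3,3)))
print("cover",blob(cl(roi((H>10)&(H<28)&(S>150)&(V>150),110,170,260,270)),.086)[:3])
print("handle top",blob(roi((V<130),200,205,218,240),.122)[:3])
print("bar",blob(roi(((H<8)|(H>172))&(S>140)&(V>110),320,190,410,290),.085)[:3])
wood=(S>90)&(H<20)
print("mat",blob(cl(roi((S<60),322,190,410,290)),.004)[:3])
print("mat2",blob(cl(roi(~wood,322,190,410,290)),.004)[:3])
# bin rim inside: light grey band + interior
m=cl(roi((S<60),110,170,260,270)|roi((H>10)&(H<28)&(S>200)&(V>150),110,170,260,270))
print("bin",blob(m,.088)[:3]); r=blob(m,.088)[3]
# bright rim
print("pan",blob(cl(roi((S<40)&(V>140),340,200,400,275)),.02)[:3])
E
```

```text
cover (array([588.2021, 136.4616]), array([141.0754, 142.6918]), 89.48431396484375)
handle top (array([587.3357, 134.7957]), array([49.2383, 15.5982]), 0.22865749895572662)
bar (array([ 552.7162, -235.4451]), array([98.1511, 20.8174]), 85.099609375)
mat (array([ 542.6738, -233.0424]), array([179.2176, 149.6325]), 3.4019198417663574)
mat2 (array([ 542.9661, -233.4888]), array([180.1357, 151.4931]), 3.489758253097534)
bin (array([588.6115, 194.6895]), array([296.4039, 167.3877]), 88.73019409179688)
pan (array([ 520.1152, -232.6724]), array([89.6935, 64.3287]), 83.16011047363281)
```

```bash
cat >> h.py <<'E'
def plan(grasp,yaw):
    """grasp point wanted (m), tool-x yaw wanted (deg), tool down: shift in present tool axes, mm, and turn about z"""
    s=manip.observe(); R=np.array(s["eef_rot"]); p=np.array(s["position"])
    t=np.array(grasp)-[0,0,.008]
    y0=np.degrees(np.arctan2(R[1,0],R[0,0]))
    Rd=np.c_[[np.cos(np.radians(yaw)),np.sin(np.radians(yaw)),0],[np.sin(np.radians(yaw)),-np.cos(np.radians(yaw)),0],[0,0,-1]]
    rv=cv2.Rodrigues(R.T@Rd)[0].ravel()
    print("t",s["time"],"p",p,"yaw",y0,"shift units now axes",R.T@(t-p)/.03,"| after turn axes",Rd.T@(t-p)/.03,"| turn units",np.degrees(rv)/5,"joints",s["joints"],"w",s["gripper_width"])
E
python3 - <<'E'
from h import *
plan((.588,.136,.20),89.3)
im=cv2.imread("pics/top0.png")[:,:,::-1].copy()
for n,uv in (("yellow",(194,130)),("green",(346,131))): print(n,back("top",uv,.185))
print("tape",back("top",(267,149),.048))
E
```

```text
t 0.1 p [0.2918 0.5804 0.2327] yaw 63.30879025593888 shift units now axes [-8.7967 15.4738  1.3732] | after turn axes [-14.69    10.0531   1.358 ] | turn units [-0.0022  0.017  -5.1982] joints [-68.9944  19.1284   2.2862  84.0062  -0.7656  76.9657  -3.3517] w 0.9995601113121496
yellow [[0.7768 0.1564 0.185 ]]
green [[ 0.7715 -0.1687  0.185 ]]
tape [[0.7639 0.005  0.048 ]]
```

Emit:
send_rows --pt "0 0 0 -0.3 0.5 0 100" --pt "0 0 0 -0.5 0.9 0 100" --pt "0 0 0 -0.55 0.97 0 100" --pt "0 0 0 -0.55 0.97 0 100" --pt "0 0 0 -0.55 0.97 0 100" --pt "0 0 0 -0.55 0.97 0 100" --pt "0 0 0 -0.55 0.97 0 100" --pt "0 0 0 -0.55 0.97 0 100" --pt "0 0 0 -0.55 0.97 0 100" --pt "0 0 0 -0.55 0.97 0 100" --pt "0 0 0 -0.55 0.97 0 100" --pt "0 0 0 -0.55 0.97 0 100"

```text
time: 1.1
position: [0.5052, 0.26, 0.2335]
eef_rot: [[0.45, 0.893, -0.0], [0.893, -0.45, -0.0], [-0.0, -0.0, -1.0]]
ft_force: [0.5, 0.3, 0.9]
gripper_width: 0.998
```

Emit:
send_rows --pt "0 0 0 -0.55 0.97 0.3 100" --pt "0 0 0 -0.55 0.97 0.3 100" --pt "0 0 0 -0.55 0.97 0.3 100" --pt "0 0 0 -0.55 0.97 0.3 100" --pt "0 0 -0.9 -0.25 0.5 0.1 100" --pt "0 0 -0.9 0 0 0 100" --pt "0 0 -0.9 0 0 0 100" --pt "0 0 -0.9 0 0 0 100" --pt "0 0 -0.9 0 0 0 100" --pt "0 0 -0.7 0 0 0 100" --pt "0 0 0 0 0 0 100"

```text
time: 2.02
position: [0.5887, 0.1368, 0.1943]
eef_rot: [[0.01, 1.0, -0.001], [1.0, -0.01, -0.0], [-0.0, -0.001, -1.0]]
ft_force: [0.9, -0.4, -0.4]
gripper_width: 1.0
```

```bash
python3 -c "
from h import *
plan((.588,.136,.112),89.3)"
```

```text
t 2.0167 p [0.5887 0.1368 0.1943] yaw 89.44004203362175 shift units now axes [-0.0271 -0.0202  3.009 ] | after turn axes [-0.0279 -0.022   3.0089] | turn units [-0.0069  0.0027  0.028 ] joints [-31.391   15.3314  16.9686  94.3378  -4.6755  71.0642  75.9698] w 0.9997906962913958
```

Emit:
send_rows --pt "0 0 0 0 0 0.5 100" --pt "0 0 0 0 0 0.7 100" --pt "0 0 0 0 0 0.7 100" --pt "0 0 0 0 0 0.6 100" --pt "0 0 0 0 0 0.4 100" --pt "0 0 0 0 0 0.1 100" --pt "0 0 0 0 0 0 0" --pt "0 0 0 0 0 0 0" --pt "0 0 0 0 0 0 0" --pt "0 0 0 0 0 0 0" --pt "0 0 0 0 0 0 0" --pt "0 0 0 0 0 0 0"

```text
time: 3.02
position: [0.5892, 0.1377, 0.1051]
eef_rot: [[0.012, 1.0, 0.001], [1.0, -0.012, 0.0], [0.0, 0.001, -1.0]]
ft_force: [0.0, 0.3, -0.6]
gripper_width: 0.631
```

```bash
python3 -c "
from h import *
s=manip.observe();print(s['position'],s['ft_force'],s['wrist_torque'],s['gripper_width'])"
```

```text
[0.5892 0.1377 0.1051] [ 0.0201  0.3198 -0.6179] [ 0.0277  0.0044 -0.0031] 0.6310682062324022
```

Emit:
send_rows --pt "0 0 0 0 0 0 0" --pt "0 0 0 0 0 0 0" --pt "0 0 0 0 0 0 0" --pt "0 0 0 0 0 0 0" --pt "0 0 0 0 0 0 0" --pt "0 0 0 0 0 0 0" --pt "0 0 0 0 0 0 0" --pt "0 0 0 0 0 0 0" --pt "0 0 0 0 0 0 0" --pt "0 0 0 0 0 0 0"

```text
time: 3.85
position: [0.5889, 0.1375, 0.1045]
eef_rot: [[0.012, 1.0, -0.0], [1.0, -0.012, -0.0], [-0.0, -0.0, -1.0]]
ft_force: [-0.9, -1.3, -0.3]
gripper_width: 0.154
```

Emit:
send_rows --pt "0 0 0 0.2 0 0 0" --pt "0 0 0 0.4 0 0 0" --pt "0 0 0 0.5 0 0 0" --pt "0 0 0 0.5 0 0 0" --pt "0 0 0 0.5 0 0 0" --pt "0 0 0 0.5 0 0 0" --pt "0 0 0 0.5 0 0 0" --pt "0 0 0 0.4 0 0 0" --pt "0 0 0 0.3 0 0 0" --pt "0 0 0 0.2 0 0 0" --pt "0 0 0 0.1 0 0 0" --pt "0 0 0 0 0 0 0"

```text
time: 4.85
position: [0.5916, 0.2637, 0.1046]
eef_rot: [[0.01, 1.0, 0.003], [1.0, -0.01, 0.001], [0.001, 0.003, -1.0]]
ft_force: [9.5, 2.1, -6.3]
gripper_width: 0.16
```

Emit:
send_rows --pt "0 0 0 0.05 0.05 0 0" --pt "0 0 0 0.05 0 0 0" --pt "0 0 0 0.05 0 0 0" --pt "0 0 0 0.05 0 0 0" --pt "0 0 0 0 0 0 0"

```text
time: 5.27
position: [0.5918, 0.2676, 0.1046]
eef_rot: [[0.011, 1.0, 0.0], [1.0, -0.011, 0.001], [0.001, 0.0, -1.0]]
ft_force: [1.5, 0.5, -0.7]
gripper_width: 0.16
```

Emit:
send_rows --pt "0 0 0 0.08 0 0 0" --pt "0 0 0 0.08 0 0 0" --pt "0 0 0 0.08 0 0 0" --pt "0 0 0 0 0 0 0" --pt "0 0 0 0 0 0 0"

```text
time: 5.68
position: [0.5918, 0.2687, 0.1045]
eef_rot: [[0.016, 1.0, -0.003], [1.0, -0.016, -0.006], [-0.006, -0.003, -1.0]]
ft_force: [-4.8, -16.0, 7.2]
gripper_width: 0.155
```

Emit:
send_rows --pt "0 0 0 -0.15 0 0 40" --pt "0 0 0 0 0 0 60" --pt "0 0 0 0 0 0 60" --pt "0 0 0 0 0 0 60" --pt "0 0 0 0 0 0 60" --pt "0 0 0 0 0 0 60" --pt "0 0 0 0 0 -0.5 100" --pt "0 0 0 0 0 -1 100" --pt "0 0 0 0 0 -1 100" --pt "0 0 0 0 0 -1 100" --pt "0 0 0 0 0 -0.5 100" --pt "0 0 0 0 0 0 100"

```text
time: 6.68
position: [0.5937, 0.2703, 0.2293]
eef_rot: [[0.012, 1.0, 0.006], [1.0, -0.012, 0.004], [0.004, 0.006, -1.0]]
ft_force: [0.2, -0.8, 0.2]
gripper_width: 0.95
```

```bash
python3 - <<'E'
from h import *
cv2.imwrite("pics/top1.png",manip.grab_frame("top")[:,:,::-1])
plan((.553,-.237,.20),-5)
E
```

```text
t 6.7333 p [0.5929 0.2699 0.2267] yaw 89.32939964733026 shift units now axes [-16.9149  -1.1364   1.1175] | after turn axes [ 0.1472 16.9498  1.1558] | turn units [ 0.0086 -0.0481 18.8658] joints [-39.5665  19.4851  14.5217  85.0385  -4.9716  75.8878  64.6818] w 0.970093767784364
```

View pics/top1.png

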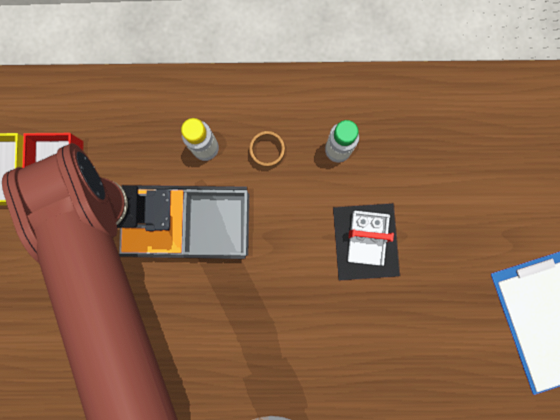

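The cover is open, with the empty compartment at about (216,222), and the cans and scoop have not moved. Next is the scoop.

Emit:
send_rows --pt "0 0 0 -0.5 0 0 100" --pt "0 0 0 -1 0 0 100" --pt "0 0 0 -1 -0.1 0 100" --pt "0 0 0 -1 -0.1 0 100" --pt "0 0 0 -1 -0.1 0 100" --pt "0 0 0 -1 -0.1 0 100" --pt "0 0 0 -1 -0.1 0 100" --pt "0 0 0 -1 -0.1 0 100" --pt "0 0 0 -1 -0.1 0 100" --pt "0 0 0 -1 -0.1 0 100" --pt "0 0 0 -1 -0.1 0 100" --pt "0 0 0 -1 -0.1 0 100"

```text
time: 7.73
position: [0.5563, -0.0775, 0.223]
eef_rot: [[0.012, 1.0, -0.002], [1.0, -0.012, -0.0], [-0.0, -0.002, -1.0]]
ft_force: [-0.3, -0.0, 0.6]
gripper_width: 0.996
```

Emit:
send_rows --pt "0 0 0 -1 -0.1 0 100" --pt "0 0 0 -1 0 0 100" --pt "0 0 0 -1 0 0 100" --pt "0 0 0 -1 0 0 100" --pt "0 0 0 -1 0 0 100" --pt "0 0 0.5 -0.4 0 0 100" --pt "0 0 1 0 0 0 100" --pt "0 0 1 0 0 0 100" --pt "0 0 1 0 0 0 100" --pt "0 0 1 0 0 0 100" --pt "0 0 1 0 0 0 100" --pt "0 0 1 0 0 0 100"

```text
time: 8.73
position: [0.5519, -0.2372, 0.2231]
eef_rot: [[0.552, 0.834, -0.002], [0.834, -0.552, 0.001], [-0.001, -0.002, -1.0]]
ft_force: [0.1, -0.0, -0.1]
gripper_width: 0.999
```

Emit:
send_rows --pt "0 0 1 0 0 0 100" --pt "0 0 1 0 0 0 100" --pt "0 0 1 0 0 0 100" --pt "0 0 1 0 0 0 100" --pt "0 0 1 0 0 0 100" --pt "0 0 1 0 0 0 100" --pt "0 0 1 0 0 0 100" --pt "0 0 1 0 0 0 100" --pt "0 0 1 0 0 0 100" --pt "0 0 1 0 0 0 100" --pt "0 0 1 0 0 0 100" --pt "0 0 1 0 0 0 100"

```text
time: 9.73
position: [0.5519, -0.2371, 0.2231]
eef_rot: [[0.998, -0.061, -0.002], [-0.061, -0.998, 0.001], [-0.002, -0.0, -1.0]]
ft_force: [-0.6, -0.2, -0.3]
gripper_width: 1.003
```

```bash
python3 -c "
from h import *
plan((.553,-.237,.074),-5)
print('well',back('top',[(216.3,222)],.08))"
```

```text
t 9.7333 p [ 0.5519 -0.2371  0.2231] yaw -3.5035737643045946 shift units now axes [ 0.048  -0.0037  5.2372] | after turn axes [ 0.0362 -0.0071  5.2373] | turn units [-0.0051  0.0256  0.2993] joints [-17.8505  16.9822  45.4214  93.671  -12.4295  74.7111  26.1436] w 1.002506060855238
well [[0.587  0.1218 0.08  ]]
```

Emit:
send_rows --pt "0 0 0.3 0.04 0 0.3 100" --pt "0 0 0 0 0 0.7 100" --pt "0 0 0 0 0 0.8 100" --pt "0 0 0 0 0 0.8 100" --pt "0 0 0 0 0 0.8 100" --pt "0 0 0 0 0 0.7 100" --pt "0 0 0 0 0 0.5 100" --pt "0 0 0 0 0 0.4 100" --pt "0 0 0 0 0 0.2 100" --pt "0 0 0 0 0 0 100" --pt "0 0 0 0 0 0 60" --pt "0 0 0 0 0 0 40"

```text
time: 10.73
position: [0.5546, -0.2377, 0.0694]
eef_rot: [[0.997, -0.082, 0.001], [-0.082, -0.997, -0.0], [0.001, 0.0, -1.0]]
ft_force: [-0.0, -1.6, 1.2]
gripper_width: 0.919
```

Emit:
send_rows --pt "0 0 0 0 0 0 40" --pt "0 0 0 0 0 0 40" --pt "0 0 0 0 0 0 40" --pt "0 0 0 0 0 0 40" --pt "0 0 0 0 0 0 40" --pt "0 0 0 0 0 0 40" --pt "0 0 0 0 0 0 40" --pt "0 0 0 0 0 0 40"

```text
time: 11.4
position: [0.5541, -0.2373, 0.0686]
eef_rot: [[0.997, -0.082, -0.0], [-0.082, -0.997, -0.0], [-0.0, 0.0, -1.0]]
ft_force: [-0.2, 0.0, 0.1]
gripper_width: 0.418
```

```bash
python3 - <<'E'
from h import *
cv2.imwrite("pics/sc2.png",cv2.resize(manip.grab_frame("scene")[190:370,90:330],None,fx=3,fy=3)[:,:,::-1])
plan((.553,-.237,.074),-5)
E
```

```text
t 11.45 p [ 0.5541 -0.2374  0.0685] yaw -4.691364656055106 shift units now axes [-0.0375 -0.009   0.0845] | after turn axes [-0.0376 -0.0088  0.0845] | turn units [0.0004 0.0012 0.0617] joints [-13.9533  26.1902  41.508  102.7294 -20.0213  58.6643  30.541 ] w 0.40833264715509004
```

View pics/sc2.png

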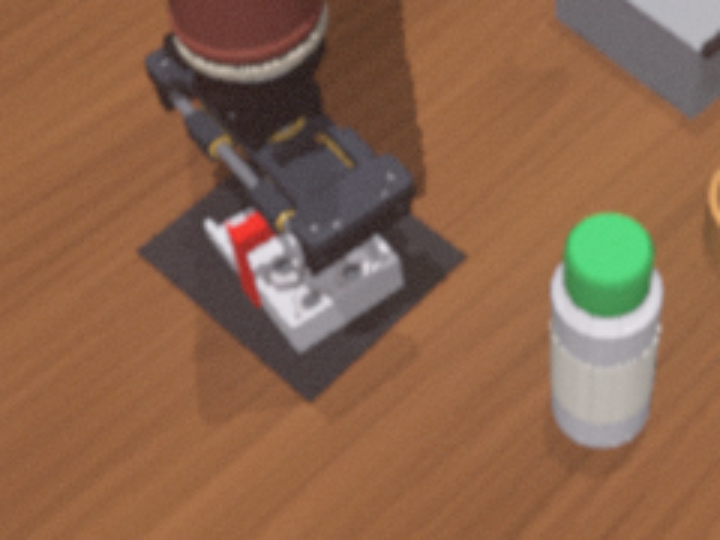

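The fingers straddle the red bar, and its visible end is at about (245,250) in the crop. The nuts lie undisturbed. I'll close on the bar and lift gently.

Emit:
send_rows --pt "0 0 0 -0.03 0 0.08 30" --pt "0 0 0 0 0 0 20" --pt "0 0 0 0 0 0 0" --pt "0 0 0 0 0 0 0" --pt "0 0 0 0 0 0 0" --pt "0 0 0 0 0 0 0" --pt "0 0 0 0 0 0 0" --pt "0 0 0 0 0 0 0" --pt "0 0 0 0 0 0 0" --pt "0 0 0 0 0 0 0"

```text
time: 12.28
position: [0.5532, -0.2373, 0.0662]
eef_rot: [[0.997, -0.082, -0.0], [-0.082, -0.997, -0.0], [-0.0, 0.0, -1.0]]
ft_force: [1.4, 0.9, -1.7]
gripper_width: 0.159
```

Emit:
send_rows --pt "0 0 0 0 0 -0.1 0" --pt "0 0 0 0 0 -0.2 0" --pt "0 0 0 0 0 -0.3 0" --pt "0 0 0 0 0 -0.2 0" --pt "0 0 0 0 0 -0.1 0" --pt "0 0 0 0 0 0 0"

```text
time: 12.78
position: [0.5538, -0.2375, 0.0944]
eef_rot: [[0.997, -0.082, 0.002], [-0.082, -0.997, -0.0], [0.002, 0.0, -1.0]]
ft_force: [-0.6, -0.9, -3.8]
gripper_width: 0.156
```

```bash
python3 - <<'E'
from h import *
cv2.imwrite("pics/sc3.png",cv2.resize(manip.grab_frame("scene")[190:370,90:330],None,fx=3,fy=3)[:,:,::-1])
s=manip.observe();print(s['position'],s['ft_force'],s['wrist_torque'],s['gripper_width'])
E
```

```text
[ 0.5536 -0.2373  0.0938] [-0.4572 -0.171  -4.1838] [-0.0896  0.1418  0.0096] 0.1601434187907869
```

View pics/sc3.png

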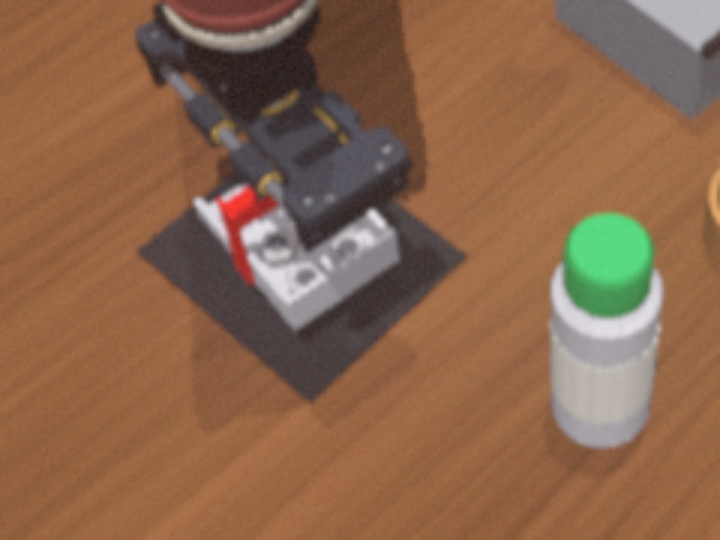

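The scoop has lifted level with the nuts still in the pan, and the wrist reads about 4 N of weight. I'll raise it and carry it across with gentle ramps.

Emit:
send_rows --pt "0 0 0 0 0 -0.1 0" --pt "0 0 0 0 0 -0.25 0" --pt "0 0 0 0 0 -0.4 0" --pt "0 0 0 0 0 -0.5 0" --pt "0 0 0 0 0 -0.5 0" --pt "0 0 0 0 0 -0.5 0" --pt "0 0 0 0 0 -0.4 0" --pt "0 0 0 0 0 -0.3 0" --pt "0 0 0 0 0 -0.2 0" --pt "0 0 0 0 0 -0.1 0" --pt "0 0 0 0 0 0 0"

```text
time: 13.75
position: [0.5534, -0.2373, 0.1911]
eef_rot: [[0.997, -0.082, 0.0], [-0.082, -0.997, -0.0], [0.0, 0.0, -1.0]]
ft_force: [-0.1, -0.3, -3.5]
gripper_width: 0.163
```

Emit:
send_rows --pt "0 0 0 0 -0.15 0 0" --pt "0 0 0 0.02 -0.3 0 0" --pt "0 0 0 0.02 -0.45 0 0" --pt "0 0 0 0.02 -0.6 0 0" --pt "0 0 0 0.02 -0.75 0 0" --pt "0 0 0 0.03 -0.85 0 0" --pt "0 0 0 0.03 -0.85 0 0" --pt "0 0 0 0.03 -0.85 0 0" --pt "0 0 0 0.03 -0.85 0 0" --pt "0 0 0 0.03 -0.85 0 0" --pt "0 0 0 0.03 -0.85 0 0" --pt "0 0 0 0.03 -0.85 0 0"

```text
time: 14.75
position: [0.5815, 0.0095, 0.19]
eef_rot: [[0.997, -0.081, -0.001], [-0.081, -0.997, 0.0], [-0.001, -0.0, -1.0]]
ft_force: [1.3, 0.1, -3.5]
gripper_width: 0.153
```

Emit:
send_rows --pt "0 0 0 0.02 -0.85 0 0" --pt "0 0 0 0.02 -0.85 0 0" --pt "0 0 0 0.02 -0.75 0 0" --pt "0 0 0 0.02 -0.6 0 0" --pt "0 0 0 0.02 -0.45 0 0" --pt "0 0 0 0 -0.3 0 0" --pt "0 0 0 0 -0.15 0 0" --pt "0 0 0 0 0 0 0" --pt "0 0 0 0 0 0 0"

```text
time: 15.5
position: [0.5947, 0.124, 0.1906]
eef_rot: [[0.997, -0.083, -0.0], [-0.083, -0.997, -0.001], [-0.0, 0.001, -1.0]]
ft_force: [-0.2, -1.3, -3.2]
gripper_width: 0.155
```

```bash
python3 - <<'E'
from h import *
a=manip.grab_frame("scene")[60:300,200:440];b=manip.grab_frame("top")[100:340,100:340]
cv2.imwrite("pics/z4.png",cv2.resize(np.hstack([a,b]),None,fx=1.66,fy=1.66)[:,:,::-1])
plan((.595,.126,.20),-4.7)
E
```

```text
t 15.6 p [0.5947 0.1235 0.1907] yaw -4.803480920984408 shift units now axes [ 0.0013 -0.0852 -0.0426] | after turn axes [ 0.0015 -0.0852 -0.0425] | turn units [ 0.0055 -0.0005 -0.0207] joints [-45.3883  17.651   36.2666  94.9393 -10.9068  71.0003 -11.6424] w 0.1547299476036653
```

View pics/z4.png

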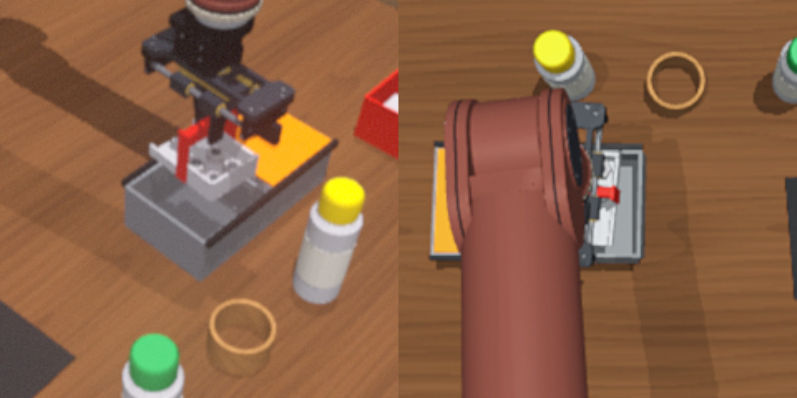

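The loaded scoop is level over the open compartment, with all the nuts in the pan, and clear of the cans and cover. Next I'll tip it nose down.

Emit:
send_rows --pt "0 0.5 0 0 0 0 0" --pt "0 1 0 0 0 0 0" --pt "0 1 0 0 0 0 0" --pt "0 1 0 0 0 0 0" --pt "0 1 0 0 0 0 0" --pt "0 1 0 0 0 0 0" --pt "0 1 0 0 0 0 0" --pt "0 1 0 0 0 0 0" --pt "0 1 0 0 0 0 0" --pt "0 1 0 0 0 0 0" --pt "0 1 0 0 0 0 0" --pt "0 0.7 0 0 0 0 0"

```text
time: 16.6
position: [0.5954, 0.1206, 0.1905]
eef_rot: [[0.614, -0.091, 0.784], [-0.053, -0.996, -0.075], [0.788, 0.005, -0.616]]
ft_force: [1.0, -1.3, -2.5]
gripper_width: 0.156
```

Emit:
send_rows --pt "0 0 0 0 0 0 0" --pt "0 0 0 0 0 0 0" --pt "0 0 0 0 0 0 0" --pt "0 0 0 0 0 0 0"

```text
time: 16.93
position: [0.5961, 0.1211, 0.1908]
eef_rot: [[0.617, -0.092, 0.781], [-0.052, -0.996, -0.076], [0.785, 0.006, -0.619]]
ft_force: [0.3, 0.3, -2.3]
gripper_width: 0.159
```

```bash
python3 - <<'E'
from h import *
a=manip.grab_frame("scene")[60:300,200:440];b=manip.grab_frame("top")[100:340,100:340]
cv2.imwrite("pics/z5.png",cv2.resize(np.hstack([a,b]),None,fx=1.66,fy=1.66)[:,:,::-1])
s=manip.observe();print(s['position'],s['eef_rot'],s['ft_force'],s['joints'])
E
```

```text
[0.596  0.1214 0.1907] [[ 0.6167 -0.0912  0.7819]
 [-0.0514 -0.9958 -0.0757]
 [ 0.7855  0.0065 -0.6188]] [-0.4294 -1.1404 -2.8902] [ -54.036    -7.0281   20.615   135.4923   81.1187   31.8599 -103.7616]
```

View pics/z5.png

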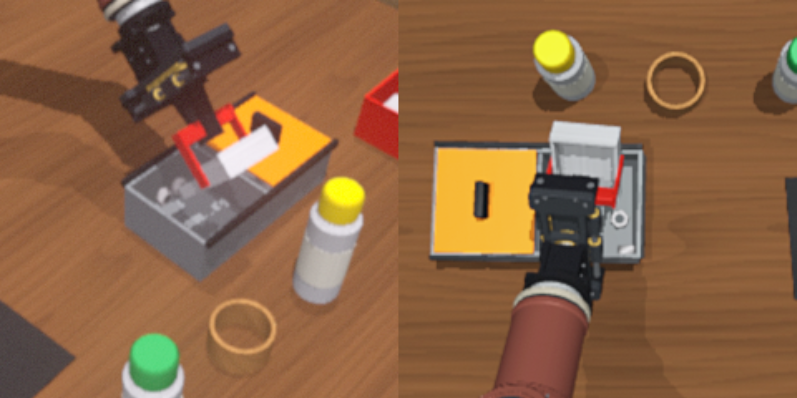

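Tipped to about 52°, the pan looks empty from above, and nuts are visible in the compartment. I'll level out over the compartment and check the pan and the weight before leaving.

Emit:
send_rows --pt "0 -0.5 0 0 0 0 0" --pt "0 -1 0 0 0 0 0" --pt "0 -1 0 0 0 0 0" --pt "0 -1 0 0 0 0 0" --pt "0 -1 0 0 0 0 0" --pt "0 -1 0 0 0 0 0" --pt "0 -1 0 0 0 0 0" --pt "0 -1 0 0 0 0 0" --pt "0 -1 0 0 0 0 0" --pt "0 -1 0 0 0 0 0" --pt "0 -0.9 0 0 0 0 0" --pt "0 0 0 0 0 0 0"

```text
time: 18.03
position: [0.598, 0.1184, 0.1893]
eef_rot: [[0.993, -0.098, 0.064], [-0.097, -0.995, -0.021], [0.066, 0.015, -0.998]]
ft_force: [-0.4, 0.1, -1.9]
gripper_width: 0.156
```

Emit:
send_rows --pt "0 0 0 0 0 -0.5 0" --pt "0 0 0 0 0 -0.5 0" --pt "0 0 0 0 0 0 0" --pt "0 0 0 0 0 0 0"

```text
time: 18.37
position: [0.5943, 0.1192, 0.2197]
eef_rot: [[0.993, -0.098, 0.069], [-0.096, -0.995, -0.02], [0.071, 0.013, -0.997]]
ft_force: [0.4, -0.5, -1.9]
gripper_width: 0.157
```

```bash
python3 - <<'E'
from h import *
a=manip.grab_frame("scene")[60:300,200:440];b=manip.grab_frame("top")[100:340,100:340]
cv2.imwrite("pics/z6.png",cv2.resize(np.hstack([a,b]),None,fx=1.66,fy=1.66)[:,:,::-1])
plan((.546,-.236,.20),-4.7)
f=[manip.observe()['ft_force']];print(f)
E
```

```text
t 18.4667 p [0.5934 0.1191 0.2185] yaw -5.550974594066939 shift units now axes [-0.4881 11.9201  1.0193] | after turn axes [-0.6059 11.9255  0.8844] | turn units [ 0.1655 -0.782  -0.1756] joints [-49.0957  13.3732  38.0159  96.4066  -6.6621  69.5941 -15.5297] w 0.15677899610742174
[array([-0.4791,  0.3412, -2.7439])]
```

View pics/z6.png

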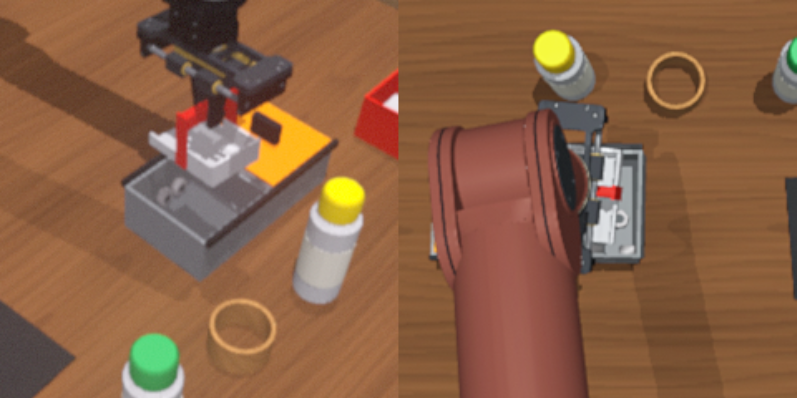

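The levelled pan is empty and the wrist reads about 2 N, which is the bare scoop. At least two nuts show in the compartment. I'll carry the scoop back to the mat.

Emit:
send_rows --pt "0.17 -0.78 -0.18 0 0 0 0" --pt "0 0 0 -0.05 0.4 0 0" --pt "0 0 0 -0.05 0.8 0 0" --pt "0 0 0 -0.05 1 0 0" --pt "0 0 0 -0.05 1 0 0" --pt "0 0 0 -0.05 1 0 0" --pt "0 0 0 -0.05 1 0 0" --pt "0 0 0 -0.05 1 0 0" --pt "0 0 0 -0.05 1 0 0" --pt "0 0 0 -0.05 1 0 0" --pt "0 0 0 -0.05 1 0 0" --pt "0 0 0 -0.05 1 0 0"

```text
time: 19.47
position: [0.5512, -0.1869, 0.2186]
eef_rot: [[0.997, -0.083, 0.001], [-0.083, -0.997, -0.001], [0.001, 0.001, -1.0]]
ft_force: [0.3, -0.1, -2.7]
gripper_width: 0.157
```

Emit:
send_rows --pt "0 0 0 -0.05 0.8 0 0" --pt "0 0 0 0 0.6 0 0" --pt "0 0 0 0 0.3 0 0" --pt "0 0 0 0 0 0 0" --pt "0 0 0 0 0 0 0"

```text
time: 19.88
position: [0.5464, -0.2351, 0.2187]
eef_rot: [[0.997, -0.083, -0.0], [-0.083, -0.997, 0.0], [-0.0, -0.0, -1.0]]
ft_force: [1.0, -0.4, -2.5]
gripper_width: 0.159
```

```bash
python3 - <<'E'
from h import *
plan((.546,-.236,.0755),-4)
E
```

```text
t 19.8833 p [ 0.5464 -0.2351  0.2187] yaw -4.756633102176417 shift units now axes [-0.0099  0.0312  5.0416] | after turn axes [-0.0113  0.0307  5.0416] | turn units [-0.0007  0.0022 -0.1513] joints [-19.9651  16.6789  47.6715  95.0084 -12.7526  73.9804  25.2981] w 0.15880545692061393
```

Emit:
send_rows --pt "0 0 0 0 0 0.3 0" --pt "0 0 0 0 0 0.7 0" --pt "0 0 0 0 0 0.8 0" --pt "0 0 0 0 0 0.8 0" --pt "0 0 0 0 0 0.8 0" --pt "0 0 0 0 0 0.7 0" --pt "0 0 0 0 0 0.4 0" --pt "0 0 0 0 0 0.25 0" --pt "0 0 0 0 0 0.15 0" --pt "0 0 0 0 0 0.1 0" --pt "0 0 0 0 0 0 0" --pt "0 0 0 0 0 0 0"

```text
time: 20.88
position: [0.5472, -0.2357, 0.07]
eef_rot: [[0.997, -0.082, 0.001], [-0.082, -0.997, -0.0], [0.001, 0.0, -1.0]]
ft_force: [0.4, 0.1, -2.4]
gripper_width: 0.161
```

Emit:
send_rows --pt "0 0 0 0 0 0.05 0" --pt "0 0 0 0 0 0 0"

```text
time: 21.05
position: [0.5469, -0.2357, 0.0682]
eef_rot: [[0.997, -0.082, 0.001], [-0.082, -0.997, -0.0], [0.001, 0.0, -1.0]]
ft_force: [0.3, -0.4, -2.7]
gripper_width: 0.162
```

Emit:
send_rows --pt "0 0 0 0 0 0.05 0" --pt "0 0 0 0 0 0.03 0" --pt "0 0 0 0 0 0 0"

```text
time: 21.3
position: [0.5469, -0.2357, 0.0661]
eef_rot: [[0.997, -0.082, 0.001], [-0.082, -0.997, 0.0], [0.001, -0.0, -1.0]]
ft_force: [-1.8, 1.4, 6.5]
gripper_width: 0.16
```

Emit:
send_rows --pt "0 0 0 0 0 0 25" --pt "0 0 0 0 0 0 50" --pt "0 0 0 0 0 0 60" --pt "0 0 0 0 0 0 60" --pt "0 0 0 0 0 0 60" --pt "0 0 0 0 0 0 60" --pt "0 0 0 0 0 0 60" --pt "0 0 0 0 0 -0.3 60" --pt "0 0 0 0 0 -0.7 60" --pt "0 0 0 0 0 -1 80" --pt "0 0 0 0 0 -1 100" --pt "0 0 0 0 0 -1 100"

```text
time: 22.3
position: [0.5462, -0.2358, 0.1872]
eef_rot: [[0.997, -0.083, -0.0], [-0.083, -0.997, -0.0], [-0.0, 0.0, -1.0]]
ft_force: [0.4, 0.2, -0.8]
gripper_width: 0.747
```

Emit:
send_rows --pt "0 0 0 0 0 -1 100" --pt "0 0 -1 0 0 0 100" --pt "0 0 -1 0 0 0 100" --pt "0 0 -1 0 0 0 100" --pt "0 0 -1 0 0 0 100" --pt "0 0 -1 0 0 0 100" --pt "0 0 -1 0 0 0 100" --pt "0 0 -1 0 0 0 100" --pt "0 0 -1 0 0 0 100" --pt "0 0 -1 0 0 0 100" --pt "0 0 -1 0 0 0 100" --pt "0 0 -1 0 0 0 100"

```text
time: 23.3
position: [0.5465, -0.2358, 0.216]
eef_rot: [[0.636, 0.772, 0.0], [0.772, -0.636, -0.0], [-0.0, 0.001, -1.0]]
ft_force: [0.1, 0.4, -0.0]
gripper_width: 1.0
```

Emit:
send_rows --pt "0 0 -1 0 0 0 100" --pt "0 0 -1 0 0 0 100" --pt "0 0 -1 0 0 0 100" --pt "0 0 -1 0 0 0 100" --pt "0 0 -1 0 0 0 100" --pt "0 0 -1 0 0 0 100" --pt "0 0 -1 0 0 0 100" --pt "0 0 -0.7 0 0 0 100" --pt "0 0 0 0 0 0 100"

```text
time: 24.05
position: [0.5465, -0.2358, 0.216]
eef_rot: [[0.019, 1.0, 0.001], [1.0, -0.019, -0.0], [-0.0, 0.001, -1.0]]
ft_force: [-0.1, -0.4, -0.7]
gripper_width: 1.001
```

```bash
python3 - <<'E'
from h import *
im=manip.grab_frame("top")
cv2.imwrite("pics/top7.png",cv2.resize(im[100:340,100:420],None,fx=2.5,fy=2.5,interpolation=cv2.INTER_CUBIC)[:,:,::-1])
plan((.592,.2685,.22),89)
E
```

```text
t 24.1 p [ 0.5465 -0.2358  0.2159] yaw 88.68679329458614 shift units now axes [16.8407  1.1309  0.1265] | after turn axes [16.8343  1.223   0.1302] | turn units [ 0.0054  0.0029 -0.0626] joints [ -8.5941  14.4675  33.1179  94.733   -8.1942  73.2054 114.7496] w 0.9983586956476947
```

View pics/top7.png

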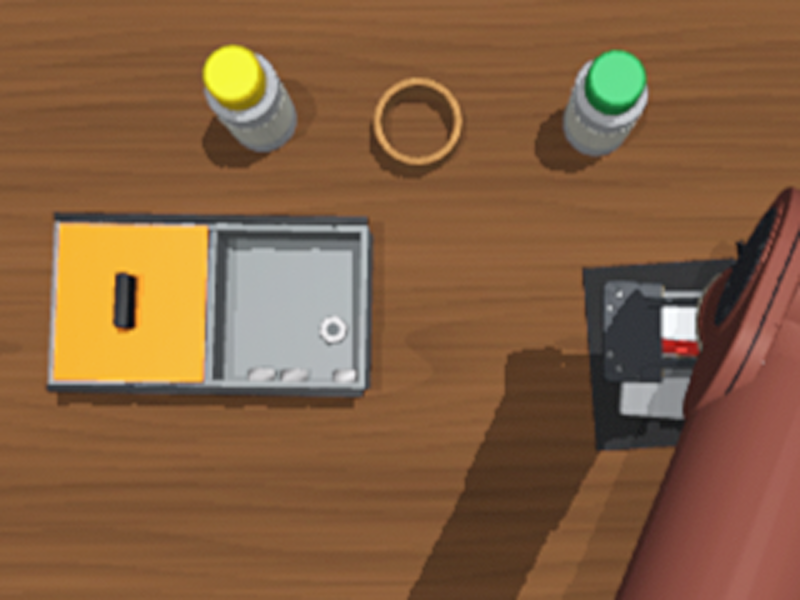

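All four nuts are in the compartment: one lies flat at (333,330), and three stand against the near wall at about (262,375), (294,376) and (344,376). The scoop lies on its mat. Next I'll shut the cover.

Emit:
send_rows --pt "0 0 0 0.5 0 0 100" --pt "0 0 0 1 0.1 0 100" --pt "0 0 0 1 0.1 0 100" --pt "0 0 0 1 0.1 0 100" --pt "0 0 0 1 0.1 0 100" --pt "0 0 0 1 0.1 0 100" --pt "0 0 0 1 0.1 0 100" --pt "0 0 0 1 0.1 0 100" --pt "0 0 0 1 0.1 0 100" --pt "0 0 0 1 0.1 0 100" --pt "0 0 0 1 0.1 0 100" --pt "0 0 0 1 0.1 0 100"

```text
time: 25.1
position: [0.587, 0.11, 0.2157]
eef_rot: [[0.024, 1.0, 0.0], [1.0, -0.024, -0.0], [-0.0, 0.0, -1.0]]
ft_force: [0.1, -0.6, -0.6]
gripper_width: 1.001
```

Emit:
send_rows --pt "0 0 0 1 0.1 0 100" --pt "0 0 0 1 0 0 100" --pt "0 0 0 1 0 0 100" --pt "0 0 0 1 0 0 100" --pt "0 0 0 1 0 0 100" --pt "0 0 0 0.35 0 0 100" --pt "0 0 0 0 0 0 100" --pt "0 0 0 0 0 0 100"

```text
time: 25.77
position: [0.5934, 0.2688, 0.2152]
eef_rot: [[0.022, 1.0, -0.0], [1.0, -0.022, -0.001], [-0.001, -0.0, -1.0]]
ft_force: [-0.4, -1.2, -0.8]
gripper_width: 1.001
```

```bash
python3 - <<'E'
from h import *
plan((.592,.2685,.112),89)
E
```

```text
t 25.7667 p [0.5934 0.2688 0.2152] yaw 88.73033401837056 shift units now axes [-0.0086 -0.0455  3.7058] | after turn axes [-0.0123 -0.0456  3.7058] | turn units [-0.0004  0.012  -0.0539] joints [-41.499   20.1578  17.1688  85.8226  -5.9916  74.9575  64.9683] w 1.0010840366257767
```

Emit:
send_rows --pt "0 0 0 0 -0.04 0.4 100" --pt "0 0 0 0 0 0.8 100" --pt "0 0 0 0 0 0.8 100" --pt "0 0 0 0 0 0.8 100" --pt "0 0 0 0 0 0.5 100" --pt "0 0 0 0 0 0.3 100" --pt "0 0 0 0 0 0.1 60" --pt "0 0 0 0 0 0 30" --pt "0 0 0 0 0 0 0" --pt "0 0 0 0 0 0 0" --pt "0 0 0 0 0 0 0" --pt "0 0 0 0 0 0 0"

```text
time: 26.77
position: [0.5926, 0.2693, 0.1051]
eef_rot: [[0.021, 1.0, 0.001], [1.0, -0.021, 0.001], [0.001, 0.001, -1.0]]
ft_force: [0.8, -1.0, -0.8]
gripper_width: 0.628
```

Emit:
send_rows --pt "0 0 0 0 0 0 0" --pt "0 0 0 0 0 0 0" --pt "0 0 0 0 0 0 0" --pt "0 0 0 0 0 0 0" --pt "0 0 0 0 0 0 0" --pt "0 0 0 0 0 0 0" --pt "0 0 0 0 0 0 0" --pt "0 0 0 0 0 0 0" --pt "0 0 0 0 0 0 0" --pt "0 0 0 0 0 0 0" --pt "0 0 0 0 0 0 0"

```text
time: 27.68
position: [0.5922, 0.2686, 0.1042]
eef_rot: [[0.022, 1.0, -0.0], [1.0, -0.022, -0.001], [-0.001, -0.0, -1.0]]
ft_force: [-1.1, -3.9, 1.8]
gripper_width: 0.157
```

Emit:
send_rows --pt "0 0 0 -0.2 0 0 0" --pt "0 0 0 -0.4 0 0 0" --pt "0 0 0 -0.5 0 0 0" --pt "0 0 0 -0.5 0 0 0" --pt "0 0 0 -0.5 0 0 0" --pt "0 0 0 -0.5 0 0 0" --pt "0 0 0 -0.5 0 0 0" --pt "0 0 0 -0.5 0 0 0" --pt "0 0 0 -0.4 0 0 0" --pt "0 0 0 -0.3 0 0 0" --pt "0 0 0 -0.15 0 0 0" --pt "0 0 0 0 0 0 0"

```text
time: 28.68
position: [0.5892, 0.1338, 0.1042]
eef_rot: [[0.023, 1.0, -0.001], [1.0, -0.023, -0.001], [-0.001, -0.001, -1.0]]
ft_force: [1.6, -1.5, -2.4]
gripper_width: 0.162
```

Emit:
send_rows --pt "0 0 0 -0.08 0 0 0" --pt "0 0 0 -0.08 0 0 0" --pt "0 0 0 -0.08 0 0 0" --pt "0 0 0 0 0 0 0" --pt "0 0 0 0 0 0 0"

```text
time: 29.1
position: [0.5891, 0.1284, 0.1042]
eef_rot: [[0.021, 1.0, -0.0], [1.0, -0.021, -0.0], [-0.0, -0.0, -1.0]]
ft_force: [0.7, 0.0, -3.3]
gripper_width: 0.162
```

Emit:
send_rows --pt "0 0 0 -0.08 0 0 0" --pt "0 0 0 -0.08 0 0 0" --pt "0 0 0 -0.08 0 0 0" --pt "0 0 0 0 0 0 0" --pt "0 0 0 0 0 0 0"

```text
time: 29.52
position: [0.5891, 0.1263, 0.1042]
eef_rot: [[0.018, 1.0, 0.001], [1.0, -0.018, 0.005], [0.005, 0.001, -1.0]]
ft_force: [2.5, 16.3, -7.8]
gripper_width: 0.159
```

At the shut stop: y is 0.126 with a 16 N reaction, and the travel of 142 mm matches. I'll release, lift and check.

Emit:
send_rows --pt "0 0 0 0.15 0 0 40" --pt "0 0 0 0 0 0 60" --pt "0 0 0 0 0 0 60" --pt "0 0 0 0 0 0 60" --pt "0 0 0 0 0 0 60" --pt "0 0 0 0 0 0 60" --pt "0 0 0 0 0 -0.5 60" --pt "0 0 0 0 0 -1 60" --pt "0 0 0 0 0 -1 60" --pt "0 0 0 0 0 -1 60" --pt "0 0 0 0 0 -0.8 60" --pt "0 0 0 0 0 0 60"

```text
time: 30.52
position: [0.5915, 0.1257, 0.239]
eef_rot: [[0.022, 1.0, 0.008], [1.0, -0.022, 0.003], [0.003, 0.007, -1.0]]
ft_force: [1.3, -1.2, 0.1]
gripper_width: 0.601
```

Emit:
send_rows --pt "0 0 0 0.5 0 0 60" --pt "0 0 0 1 0 0 60" --pt "0 0 0 1 0 0 60" --pt "0 0 0 1 0 0 60" --pt "0 0 0 1 0 0 60" --pt "0 0 0 1 0 0 60" --pt "0 0 0 0.5 0 0 60" --pt "0 0 0 0 0 0 60"

```text
time: 31.18
position: [0.5909, 0.3109, 0.2312]
eef_rot: [[0.015, 1.0, -0.003], [1.0, -0.015, 0.0], [0.0, -0.003, -1.0]]
ft_force: [-0.5, 0.8, 0.9]
gripper_width: 0.602
```

```bash
python3 - <<'E'
from h import *
im=manip.grab_frame("top")
cv2.imwrite("pics/top8.png",cv2.resize(im[100:340,100:420],None,fx=2.5,fy=2.5,interpolation=cv2.INTER_CUBIC)[:,:,::-1])
h=cv2.cvtColor(im,cv2.COLOR_RGB2HSV).astype(int); H,S,V=h[...,0],h[...,1],h[...,2]
def roi(m,a,b,c,d):
    z=np.zeros(m.shape,bool); z[b:d,a:c]=m[b:d,a:c]; return z
print("bar",blob(roi(((H<8)|(H>172))&(S>140)&(V>110),320,190,410,290),.085)[:3])
print("handle",blob(roi((V<130),200,205,222,240),.122)[:3])
s=manip.observe();print(s['position'],s['ft_force'],s['gripper_width'])
E
```

```text
bar (array([ 544.6433, -233.9691]), array([96.4574, 20.7034]), 86.57318878173828)
handle (array([587.2321, 125.8781]), array([49.2288, 15.597 ]), 0.18948523700237274)
[0.5918 0.3078 0.2316] [ 0.489  -0.9902 -0.2459] 0.6018528379742043
```

View pics/top8.png

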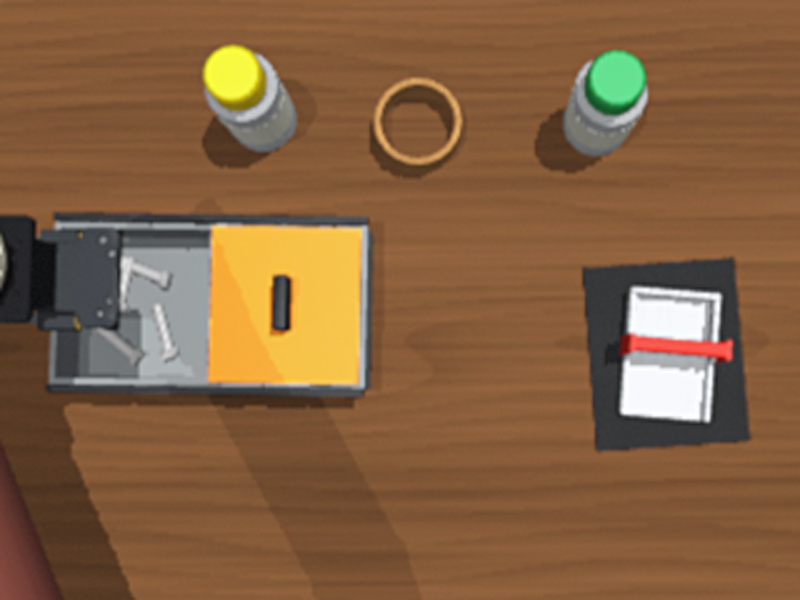

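The cover is shut right up to the rim, with its handle at (282,303). The empty scoop sits on the mat about 3 mm from its centre, the cans and tape have not moved, and the arm is clear. I'm handing in.

```bash
python3 -c "
from rig import manip
print(manip.finish_job())"
```

```text
the job is handed in; nothing more can be done
None
```

The job is done and handed in at about 31 s of the 72 s allowed; it reported no verdict. I slid the cover open to its stop, carried the scoop level to the open compartment, tipped all four nuts in, set the empty scoop back on its mat and shut the cover.

- **Cover:** it travelled 142 mm between its stops, with about 16 N of reaction at each end. The last picture shows it flush with the rim, and its handle is at y = 0.126, which matches the shut position.
- **Nuts:** before I closed the cover, one lay flat and three stood against the near wall of the compartment. I could not see them once the cover was shut.
- **Scoop:** it lies empty and right way up. Its bar's centre is about 2–3 mm from the mat's centre.
- **Bystanders and arm:** the cans and the tape look unmoved. The open gripper was clear of everything, at 0.23 m height.

No check failed. I first estimated the bin's turn at -0.7 degrees, but the side force while sliding the cover (up to about 9.5 N) pointed to about -1.3 degrees. I corrected for that during the slide.

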